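# Chuck up a plaster blank and put the spare casts under cover

## Robot

A 6-joint arm with a two-finger parallel gripper is mounted at the origin on a cart in front of the work surface, level with it; the furniture and walls round the work are solid. World frame = base frame: x ahead of the robot, y to its left, z up, the work surface at z = 0. Lengths are in m, angles in rad, forces in N, time in s.
With the tool pointing down it reaches from about 0.225 to 0.875 m from the base axis. Payload 3.4 kg.
Tool frame: the origin (TCP) lies on the centre line of the jaws, within the pads' length; the fingertips stand 22 mm ahead of it and the grasp point (between the pads) lies 3 mm ahead of it; z points along the fingers, y is the line along which they close (so a half turn about z gives the same grasp; the last joint's range is limited). The gripper opens to 85 mm and grips with 20 to 120 N. Pads are 22 mm wide; open, the fingers measure 114 mm over their backs; the gripper's body (76 mm by 85 mm) begins 54 mm behind the grasp point. The pads swing forward as they close: fully open they stand 13 mm farther back than shut.
Start: joints at [0.996, 0.276, 1.505, -0, 1.361, -0.121], TCP at [0.252, 0.517, 0.253] pointing down, gripper open.
Joint ranges: [-2.89, 2.89], [-0.75, 2.08], [0.22, 2.7], [-1.18, 4.32], [0.11, 2.71], [-2.7, 2.7]. Speed limits (rad/s): [2.57, 2.57, 3.14, 3.14, 3.14, 3.14].

## Interface

Orientations are given as a unit quaternion [w, x, y, z].
In Python, from rig import manip gives the robot as it stands.
- The arm moves only by the shell command python3 steer.py 'ROWS' [OPENING] [FORCE]. ROWS is rows parted by semicolons, their numbers by spaces, 1 to 5 of them, each of 4 numbers: dx, dy, dz in m, then a turn about the tool's z in rad; each row shifts and turns the commanded pose from where the row before left it, along the tool's axes as they then stand; what a row does not reach is not made up. A row lasts 1/12 s, in which the tool goes at most 0.0417 m and 0.125 rad, less where a joint would pass 70% of its speed; a pose out of reach is approached as far as the arm can. OPENING is the finger opening in m, set as the command begins (- or left out keeps the last). The fingers move at their own pace and stop on an object; FORCE is the grip in N (left out, the last holds). Time passes only in rows, so rows that do not move let the fingers close. It prints the time, the measured TCP pose, the force, the opening and the grip force at its end.
- manip.get_state(): the state, without advancing time (a new reading comes with each control period).
- manip.get_image(name): name is "side" or "top"; returns a dict with "img" (420x560x3 uint8, red, green, blue), "camera_matrix" (3x3 intrinsics, pixels), "k1" (the pictures are not rectified: a ray, as slopes to the right and down, at radius r is drawn at 1 + k1 r^2 times it, then the intrinsics apply), "T" (4x4, takes a point from camera to world coordinates). Camera axes: x right, y down, z forward; pixel columns grow to the right and rows downward; lengths in m; the calibration is good to about 2 mm. A picture is of the moment at which its call begins. There is no depth.
- manip.sign_off(): hands the job in; it is judged then, once.
The state is a dict: "clock": time; "qpos": joint angles; "qd": joint speeds; "effort": joint torques, N m; "position": TCP position; "ee_rot": TCP orientation; "contact_force": force on the tool from outside, world axes, zero at the start; "moment": the same for the moment, N m; "width": finger opening in m; "gripper_force": force on a finger pad.
Only numpy, scipy, OpenCV 4.12 (cv2) and the standard library are available. Lean on these libraries where they do the work, as an engineer would, in place of code of your own. Each camera call takes 0.05 s, during which the arm holds its last target. There are 200 camera calls.

## Task

Get the bench ready for carving: stand the turned plaster blank upright on the face of the carving chuck and turn the sleeve clockwise until all three jaws grip its foot firmly. Put all the loose fruit-shaped plaster casts into the open compartment of the dust box and slide its cover fully shut over them; leave everything else on the bench where it is.

Things in the scene. Friction and masses are not known exactly. Their poses are not given: they have to be found in the camera images.
- blank: the turned plaster pinnacle blank, standing upright, 126 mm tall, 0.22 kg: round foot 52 mm across and 34 mm high, narrow neck, a bulge 46 mm across at 68-76 mm, and a straight round top 34 mm across from 86 to 118 mm above its underside (grip it there). Origin: centre of its underside; z up along its axis.
- chuck: the carving chuck, fixed to the table: a round steel base 236 mm across, on it the knurled turning sleeve (212 mm across, its top at 38 mm) with four upright pins, and in its middle the fixed round face (144 mm across, its top at 48 mm) with three jaws. Origin: centre of its underside, on the vertical axis of the chuck.
- chuck_face (a point): centre of the chuck's flat face, 48 mm above the table; the blank's foot stands here between the jaws.
- sleeve (a joint): angle of the sleeve, rad: 0 = jaws fully open (stop); grows when turned CLOCKWISE seen from above, to 2.6 at most. Each rad moves all three jaws 8 mm inward together: jaw faces stand 42 mm from the axis at 0 and meet the 52 mm foot at about 2.0. Turns stiffly (3 N at a pin, 5 N at 0.4 rad/s), stays where left; gets hard (10 N and more) once the jaws bite, and the bite remains after letting go.
- pin0 (a point): centre of the top of one of the sleeve's four upright round pins (16 mm thick, 92 mm from the chuck's axis, a quarter turn apart, free from 38 to 76 mm above the table). This point is 76 mm above the table. Push it round or pinch it.
- pin1 (a point): centre of the top of one of the sleeve's four upright round pins (16 mm thick, 92 mm from the chuck's axis, a quarter turn apart, free from 38 to 76 mm above the table). This point is 76 mm above the table. Push it round or pinch it.
- pin2 (a point): centre of the top of one of the sleeve's four upright round pins (16 mm thick, 92 mm from the chuck's axis, a quarter turn apart, free from 38 to 76 mm above the table). This point is 76 mm above the table. Push it round or pinch it.
- pin3 (a point): centre of the top of one of the sleeve's four upright round pins (16 mm thick, 92 mm from the chuck's axis, a quarter turn apart, free from 38 to 76 mm above the table). This point is 76 mm above the table. Push it round or pinch it.
- jaw0: one of the chuck's three jaws, a steel block 22 mm long radially, 18 mm wide, rising 31 mm above the face. Origin: at the height of the face, 53 mm inward of the block's middle (on the chuck's axis when the sleeve is at 0); x points outward from the axis to the block.
- jaw1: one of the chuck's three jaws, a steel block 22 mm long radially, 18 mm wide, rising 31 mm above the face. Origin: at the height of the face, 53 mm inward of the block's middle (on the chuck's axis when the sleeve is at 0); x points outward from the axis to the block.
- jaw2: one of the chuck's three jaws, a steel block 22 mm long radially, 18 mm wide, rising 31 mm above the face. Origin: at the height of the face, 53 mm inward of the block's middle (on the chuck's axis when the sleeve is at 0); x points outward from the axis to the block.
- dust_box: the wooden dust box, fixed to the table. Open compartment 200 mm (x) by 180 mm (y) inside, floor 6 mm above the table, front wall to 66 mm, side walls with rails to 84 mm, 9 mm thick; behind it (+x) a closed deck 236 mm long, on which the open cover lies. Origin: on the table under the centre of the compartment; x points along the slide, away from the front wall.
- box_floor (a point): centre of the compartment's floor, 6 mm above the table; axes as dust_box.
- cover (a joint): slide of the box's flat wooden cover, m: 0 = fully shut over the compartment (stop), 0.212 = fully open, lying on the deck. It slides along the box's x with about 2 N of friction and stays where it is left. Its top is 73.5 mm above the table.
- cover_handle (a point): centre of the top of the cover's upright handle strip, 102 mm above the table; the strip is 12 mm thick along the slide (box x), 80 mm wide along box y and 29 mm tall above the cover, 27 mm from the cover's front edge.
- cast_pear: a pear-shaped plaster cast, 43 x 85 x 39 mm (x, y, z), about 0.1 kg, lying on its flat face; may be absent (None from the start). Origin: centre of its flat underside; its long axis is y, so pinch it at the waist along its x (43 mm).
- cast_pod: a pod-shaped, slim plaster cast, 38 x 92 x 33 mm (x, y, z), about 0.1 kg, lying on its flat face; may be absent (None from the start). Origin: centre of its flat underside; its long axis is y, so pinch it at the waist along its x (38 mm).
- cast_lemon: a large lemon-shaped plaster cast, 48 x 80 x 43 mm (x, y, z), about 0.1 kg, lying on its flat face; may be absent (None from the start). Origin: centre of its flat underside; its long axis is y, so pinch it at the waist along its x (48 mm).
- cast_lemon_small: a smaller lemon-shaped plaster cast, 44 x 69 x 39 mm (x, y, z), about 0.1 kg, lying on its flat face; may be absent (None from the start). Origin: centre of its flat underside; its long axis is y, so pinch it at the waist along its x (44 mm).
- clay: a brown lump of modelling clay, 60 mm across, 46 mm tall; not part of the job, leave it where it is. Origin: centre of its underside.

How it is judged:
By the outcome, as a careful person would: the job done as asked, in the order asked, and still so for the second after the job is handed in, with the robot touching nothing.
Of cast_pear, cast_pod, cast_lemon, cast_lemon_small only 2 to 4 are there at a start; the rules pass over those that are not, and their reading is None.
At some moment in a run one of cast_pear, cast_pod may be knocked a few centimetres aside while the robot is not near it.
It also fails if it takes over 192 s, if anything falls off the work surface, if the arm or the gripper's body presses on something with over 40 N, if the wrist force passes 120 N, or if a joint passes its speed limit or range.

## Working session

There is one attempt and no reset: what is moved stays moved. The work goes in short steps, Python scripts to look and compute and a shell command to move; the robot and the scene stay as the last step left them, time stands still between calls to the robot, and variables do not carry over. Pictures are saved under pics/ and viewed, at most 14 in all, crops included, and the job is handed in when it is done.

```bash
ls; mkdir -p pics; python3 - <<'E'
from rig import manip
import cv2
for n in("top","side"):
    d=manip.get_image(n); cv2.imwrite(f"pics/{n}0.png",d["img"][:,:,::-1]); print(n,d["camera_matrix"],d["k1"],d["T"])
print(manip.get_state())
E
```

```text
pics
rig.py
steer.py
top [[434.14981858   0.         273.29406444]
 [  0.         434.14981858 209.55508847]
 [  0.           0.           1.        ]] -0.06190054009023298 [[ 0.0254061  -0.99795608  0.05863602  0.43318768]
 [-0.99964011 -0.02485608  0.01009082 -0.03702402]
 [-0.00861273 -0.05887129 -0.99822843  1.12072054]
 [ 0.          0.          0.          1.        ]]
side [[542.90969134   0.         271.5440523 ]
 [  0.         542.90969134 213.0266682 ]
 [  0.           0.           1.        ]] 0.06355195725856196 [[ 0.89667922 -0.22844768  0.37918075 -0.02847998]
 [-0.44263044 -0.44974967  0.77575997 -1.13693149]
 [-0.00668415 -0.86344478 -0.50439908  0.80386164]
 [ 0.          0.          0.          1.        ]]
{'clock': 0.1, 'qpos': array([ 9.95928556e-01,  2.76553338e-01,  1.50598277e+00,  1.21990128e-05,
        1.36071250e+00, -1.20995470e-01]), 'qd': array([ 1.67209000e-03, -1.03699953e-03, -3.79599726e-03,  7.90836251e-04,
        5.88903219e-04,  1.96352872e-05]), 'effort': array([ 2.39587698e-04, -4.17698765e+01, -2.46404672e+01, -5.67484476e-04,
        5.76539256e-03, -2.38444477e-05]), 'position': array([0.25187477, 0.51642682, 0.25252334]), 'ee_rot': array([-2.87909572e-04,  2.24994458e-01,  9.74359691e-01, -7.76332280e-04]), 'contact_force': array([ 0.19627498,  0.17844811, -0.09511466]), 'moment': array([ 0.00847351,  0.00452614, -0.01828574]), 'gripper_force': 0.0, 'width': 0.08540199836454317}
```

View pics/top0.png

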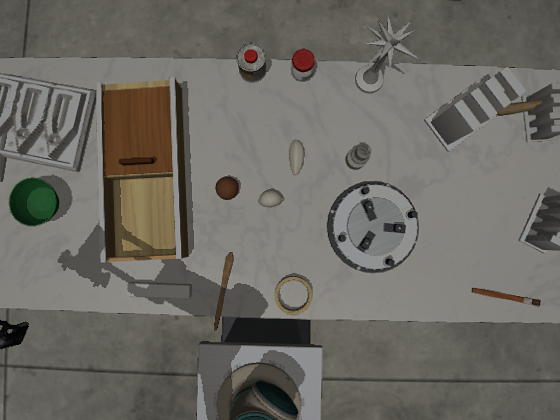

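View pics/side0.png

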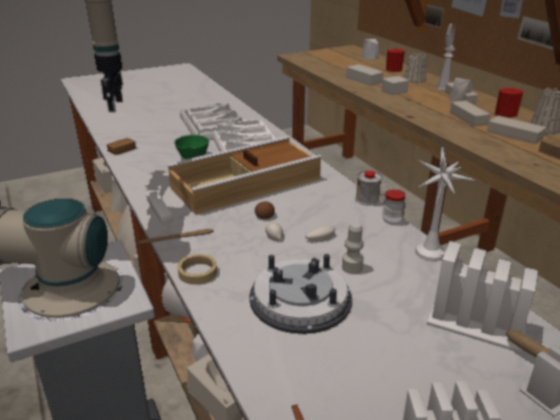

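The top view shows the box (100-190, 80-260), two casts at (297,157) and (270,198), clay at (227,188), the blank at (358,155) and the chuck at (373,227). I'll zoom in to check the details.

```bash
cat > h.py <<'E'
import numpy as np,cv2
from rig import manip
def cam(n):
    d=manip.get_image(n); d["img"]=d["img"].copy(); return d
def p2w(d,u,v,z):
    K=d["camera_matrix"]; a=cv2.undistortPoints(np.array([[[u,v]]],float),K,np.array([d["k1"],0,0,0,0.]))[0,0] if 0 else None
    x=np.array([(u-K[0,2])/K[0,0],(v-K[1,2])/K[1,1]]); s=x.copy()
    for _ in range(20): s=x/(1+d["k1"]*(s@s))
    r=d["T"][:3,:3]@np.array([*s,1]); o=d["T"][:3,3]
    return (o+r*(z-o[2])/r[2])[:2]
def w2p(d,P):
    c=np.linalg.inv(d["T"])@np.array([*P,1]); s=c[:2]/c[2]; s=s*(1+d["k1"]*(s@s)); K=d["camera_matrix"]
    return np.array([K[0,0]*s[0]+K[0,2],K[1,1]*s[1]+K[1,2]])
def crop(d,x0,y0,w,h,f,name):
    cv2.imwrite(f"pics/{name}.png",cv2.resize(d["img"][y0:y0+h,x0:x0+w,::-1],None,fx=f,fy=f,interpolation=cv2.INTER_CUBIC))
def blob(d,mask):
    n,l,s,c=cv2.connectedComponentsWithStats(mask.astype(np.uint8)); return l,s,c
E
python3 - <<'E'
from h import *
d=cam("top"); crop(d,210,130,220,150,3.6,"tz1"); crop(d,90,70,110,200,3,"tz2")
E
```

```text
(no output)
```

View pics/tz1.png

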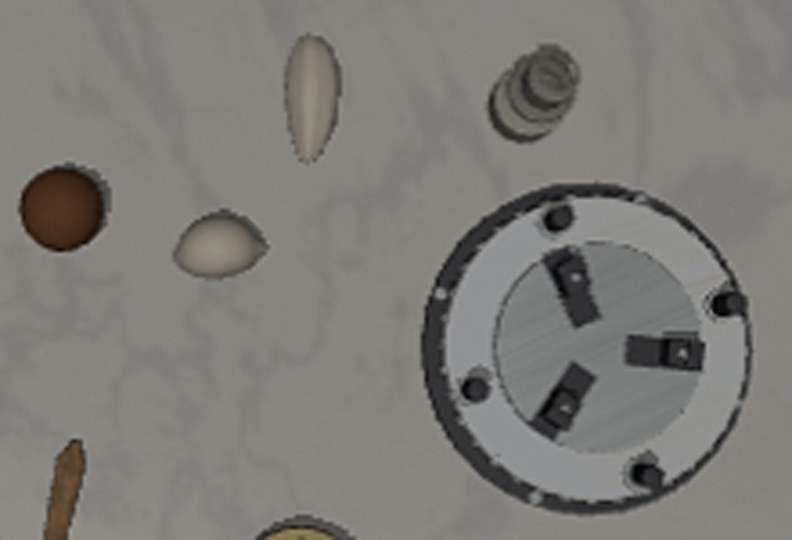

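View pics/tz2.png

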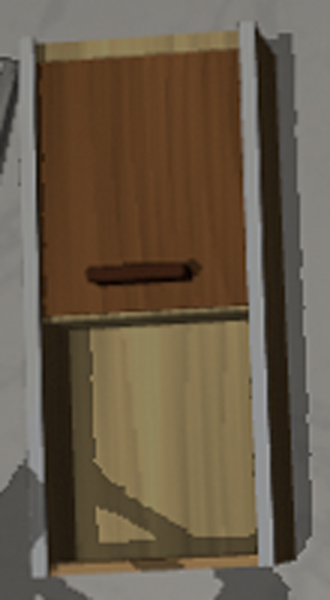

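The crops show a pod (313,98) and a small lemon (220,246), and no other casts. The blank's top is at (552,75) and the chuck face at (598,347). The box is open, with the handle at (140,272) in the second crop.

```bash
python3 - <<'E'
from h import *
np.set_printoptions(precision=4,suppress=True)
d=cam("top")
f=lambda x,y,z:p2w(d,210+(x-1.3)/3.6,130+(y-1.3)/3.6,z)
g=lambda x,y,z:p2w(d,90+(x-1)/3,70+(y-1)/3,z)
print("pod",f(313,98,.014),"ends",f(310,34,.012),f(308,162,.012))
print("lem",f(220,246,.016),"ends",f(175,255,.015),f(267,246,.015))
print("clay",f(62,208,.023))
print("blank top",f(552,74,.122),"foot left/bot edges",f(490,105,.034),f(523,142,.034))
print("face",f(598,347,.048),[f(*p,.048) for p in((495,347),(700,347),(598,241),(598,453))])
P=np.array([f(*p,.076) for p in((558,215),(730,302),(648,476),(475,385))]);print("pins",P,P.mean(0))
c=P.mean(0)
print("pinr",np.linalg.norm(P-c,axis=1),np.arctan2(*(P-c).T[::-1]))
J=np.array([f(*p,.079) for p in((575,276),(683,352),(564,408))]);print("jaws",np.linalg.norm(J-c,axis=1),np.arctan2(*(J-c).T[::-1]))
print("handle",g(90,271,.102),g(190,271,.102),"frontL",g(40,570,.084),"frontR",g(266,562,.084),"backL",g(28,40,.084),"backR",g(247,25,.084))
print("cover front edge",g(45,318,.0735),g(248,308,.0735))
E
```

```text
pod [ 0.6355 -0.0823] ends [ 0.6823 -0.0792] [ 0.5896 -0.0798]
lem [ 0.5275 -0.0186] ends [0.5204 0.0132] [ 0.5284 -0.0519]
clay [0.5512 0.0937]
blank top [ 0.6354 -0.2321] foot left/bot edges [ 0.6301 -0.2059] [ 0.6045 -0.2294]
face [ 0.4617 -0.2806] [array([ 0.46  , -0.2096]), array([ 0.4634, -0.3512]), array([ 0.5348, -0.2797]), array([ 0.3891, -0.2816])]
pins [[ 0.549  -0.2462]
 [ 0.4933 -0.363 ]
 [ 0.3757 -0.3089]
 [ 0.4336 -0.1922]] [ 0.4629 -0.2776]
pinr [0.0916 0.0907 0.0926 0.0903] [ 0.3496 -1.2291 -2.7964  1.9013]
jaws [0.0493 0.0532 0.0505] [ 0.419  -1.646   2.5954]
handle [0.6027 0.3441] [0.6043 0.2632] frontL [0.363  0.3806] frontR [0.3749 0.1975] backL [0.7979 0.414 ] backR [0.8125 0.2312]
cover front edge [0.5679 0.3905] [0.5796 0.2225]
```

```bash
cat > to.py <<'E'
# to.py x y z [psi]: remaining displacement to target in tool axes (psi = world angle of tool y)
import sys; from h import *; from scipy.spatial.transform import Rotation as R
s=manip.get_state(); q=s["ee_rot"]; M=R.from_quat([q[1],q[2],q[3],q[0]]).as_matrix()
psi=np.arctan2(M[1,1],M[0,1]); a=[float(v) for v in sys.argv[1:]]
w=np.array(a[:3])-s["position"]
t=(psi-a[3]) if len(a)>3 else 0
print("t",round(s["clock"],1),"pos",s["position"].round(4),"psi",round(psi,3),"q6",s["qpos"][5].round(2),"| tool d",(M.T@w).round(4),"turn",round((t+np.pi)%(2*np.pi)-np.pi,3),"F",s["contact_force"].round(1))
E
R='-0.028 -0.0211 0 0'
python3 steer.py '-0.028 -0.0211 0 0;-0.028 -0.0211 0 0;-0.028 -0.0211 0 0;-0.028 -0.0211 0 0;-0.028 -0.0211 0 0' 0.085 30
python3 steer.py '-0.028 -0.0211 0 0;-0.028 -0.0211 0 0;-0.028 -0.0211 0 0;-0.028 -0.0211 0 0;-0.028 -0.0211 0 0'
python3 steer.py '-0.028 -0.0211 0 0;-0.028 -0.0211 0 0;-0.028 -0.0211 0 0;-0.028 -0.0211 0 0;-0.028 -0.0211 0 0'
python3 steer.py '-0.028 -0.0211 0 0;-0.028 -0.0211 0 0;-0.028 -0.0211 0 0;-0.028 -0.0211 0 0;-0.028 -0.0211 0 0'
python3 to.py .633 -.232 .25
```

```text
clock: 0.62
position: [0.3319, 0.3592, 0.2531]
ee_rot: [-0.0, 0.225, 0.974, -0.0]
contact_force: [1.2, 0.4, 0.6]
width: 0.0849
gripper_force: 0.0
clock: 1.03
position: [0.4116, 0.2028, 0.2533]
ee_rot: [0.0, 0.225, 0.974, 0.0]
contact_force: [0.6, 0.3, 0.1]
width: 0.0846
gripper_force: 0.0
clock: 1.45
position: [0.4912, 0.0465, 0.2533]
ee_rot: [-0.0, 0.225, 0.974, 0.0]
contact_force: [0.2, -0.1, -0.1]
width: 0.0849
gripper_force: 0.0
clock: 1.87
position: [0.5708, -0.1096, 0.2531]
ee_rot: [-0.0, 0.225, 0.974, 0.0]
contact_force: [-0.7, 0.4, -0.0]
width: 0.085
gripper_force: 0.0
t 1.9 pos [ 0.5708 -0.1096  0.2531] psi 1.117 q6 -1.43 | tool d [-0.1096 -0.0827  0.003 ] turn 0.0 F [-0.7  0.4 -0. ]
```

```bash
python3 steer.py '-0.0274 -0.0207 0 0;-0.0274 -0.0207 0 0;-0.0274 -0.0207 0 0;-0.0274 -0.0207 0 0;0 0 0 0' >/dev/null
python3 steer.py '0 0 0.02 0;0 0 0.02 0;0 0 0.02 0;0 0 0 0;0 0 0 0'
python3 - <<'E'
from h import *
d=cam("side")
for P in [(.633,-.232,.126),(.633,-.232,0),(.633-.017*.0,-.232,.102)]: print(w2p(d,P))
for P in [(.633,-.232,.126),(.633,-.232,.0)]:
    u,v=w2p(d,P); cv2.drawMarker(d["img"],(int(round(u)),int(round(v))),(255,0,0),cv2.MARKER_CROSS,5,1)
crop(d,300,170,110,110,5,"s1")
E
```

```text
clock: 2.7
position: [0.6318, -0.2298, 0.1921]
ee_rot: [-0.002, 0.225, 0.974, 0.0]
contact_force: [-0.0, -0.4, 0.2]
width: 0.085
gripper_force: 0.0
[354.32253387 224.44500887]
[350.82492495 267.48726792]
[353.62515613 232.96171976]
```

View pics/s1.png

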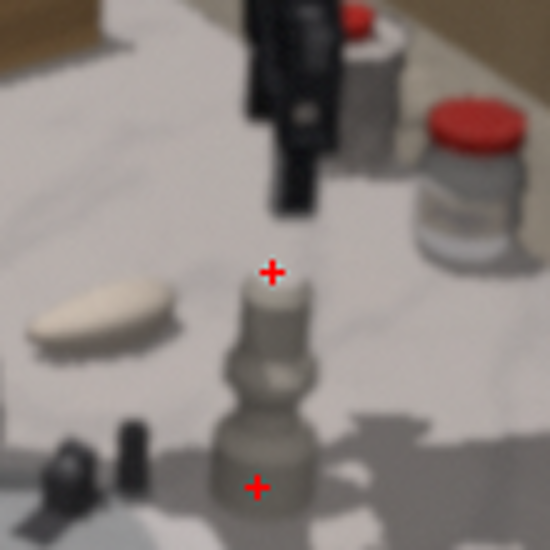

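The blank stands about 2-4 mm from my estimate, with its foot centre near crop (265,495). That is well inside the open jaws, so I'll shift slightly, descend and grip.

```bash
python3 steer.py '-0.0036 -0.0027 0.02 0;0 0 0.02 0;0 0 0.02 0;0 0 0.02 0;0 0 0.005 0' |tail -5
python3 steer.py '0 0 0 0;0 0 0 0;0 0 0 0;0 0 0 0;0 0 0 0' 0.0 40|tail -5
python3 steer.py '0 0 0 0;0 0 0 0;0 0 0 0;0 0 0 0;0 0 0 0' 
python3 to.py .4625 -.279 .106
```

```text
position: [0.6339, -0.2339, 0.1069]
ee_rot: [-0.001, 0.225, 0.974, 0.0]
contact_force: [-0.6, 0.8, -0.7]
width: 0.0852
gripper_force: 0.0
position: [0.6359, -0.2348, 0.1103]
ee_rot: [0.002, 0.225, 0.974, -0.0]
contact_force: [0.5, 0.4, 3.1]
width: 0.0331
gripper_force: 40.6
clock: 4.0
position: [0.6359, -0.2349, 0.1103]
ee_rot: [0.002, 0.225, 0.974, -0.0]
contact_force: [0.2, 0.2, 6.6]
width: 0.0328
gripper_force: 40.8
t 4.0 pos [ 0.6359 -0.2349  0.1103] psi 1.117 q6 -1.57 | tool d [ 0.1365 -0.1156  0.0038] turn 0.0 F [0.2 0.2 6.6]
```

```bash
python3 steer.py '0 0 -0.02 0;0 0 -0.025 0;0 0 -0.025 0;0 0 -0.025 0;0 0 -0.02 0' |tail -5
python3 steer.py '0.0273 -0.0231 0 0;0.0273 -0.0231 0 0;0.0273 -0.0231 0 0;0.0273 -0.0231 0 0;0.0273 -0.0231 0 0' |tail -5
python3 steer.py '0 0 0 0;0 0 0 0' |tail -5
python3 to.py .4625 -.279 .2
python3 - <<'E'
from h import *
d=cam("side");crop(d,230,150,150,180,3.3,"s2")
d=cam("top");crop(d,315,170,115,110,5,"t2")
E
```

```text
position: [0.6346, -0.2344, 0.2248]
ee_rot: [0.0, 0.225, 0.974, -0.0]
contact_force: [0.2, -0.1, -1.8]
width: 0.0327
gripper_force: 40.5
position: [0.4592, -0.2781, 0.2227]
ee_rot: [-0.001, 0.225, 0.974, 0.0]
contact_force: [-0.4, 0.1, -2.4]
width: 0.0331
gripper_force: 40.5
position: [0.4593, -0.2784, 0.2232]
ee_rot: [-0.0, 0.226, 0.974, 0.0]
contact_force: [0.5, 0.2, -2.5]
width: 0.0326
gripper_force: 40.7
t 5.0 pos [ 0.4593 -0.2784  0.2232] psi 1.114 q6 -1.79 | tool d [-0.0031  0.0008  0.0232] turn 0.0 F [ 0.5  0.2 -2.5]
```

View pics/s2.png

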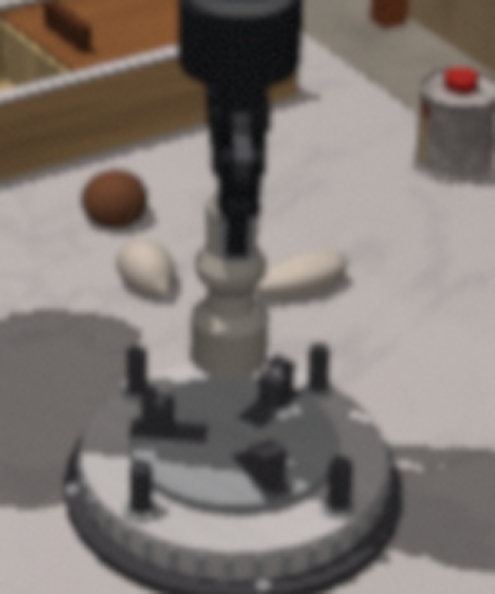

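The blank is held upright over the chuck, about 4 mm off the finger line towards image left (crop x 229 against 237). I'll correct for that and lower it.

```bash
python3 steer.py '-0.007 0.001 0 0;0 0 0.02 0;0 0 0.02 0;0 0 0.015 0;0 0 0.003 0' |tail -5
python3 steer.py '0 0 0.002 0;0 0 0 0;0 0 0.002 0;0 0 0 0' |tail -5
python3 steer.py '0 0 0.002 0;0 0 0 0;0 0 0.001 0;0 0 0 0' |tail -5
python3 to.py .4625 -.279 .2
```

```text
position: [0.4683, -0.2793, 0.1622]
ee_rot: [-0.002, 0.224, 0.975, 0.001]
contact_force: [-2.0, 1.2, -2.7]
width: 0.0327
gripper_force: 40.7
position: [0.4689, -0.2809, 0.162]
ee_rot: [0.001, 0.225, 0.974, -0.0]
contact_force: [-0.5, 0.4, -2.7]
width: 0.0329
gripper_force: 40.8
position: [0.468, -0.2806, 0.1584]
ee_rot: [0.0, 0.225, 0.974, 0.0]
contact_force: [-0.1, 0.3, -2.6]
width: 0.0326
gripper_force: 40.8
t 6.2 pos [ 0.468  -0.2806  0.1584] psi 1.117 q6 -1.78 | tool d [ 0.0056 -0.001  -0.0416] turn 0.0 F [-0.1  0.3 -2.6]
```

```bash
python3 steer.py '0 0 0.001 0;0 0 0 0;0 0 0.001 0;0 0 0 0' |sed -n '2p;4p'
python3 steer.py '0 0 0.001 0;0 0 0 0;0 0 0 0' |sed -n '2p;4p'
python3 steer.py '0 0 0.001 0;0 0 0 0;0 0 0 0' |sed -n '2p;4p'

```

```text
position: [0.4682, -0.2807, 0.1583]
contact_force: [-2.4, 2.0, 10.1]
position: [0.4683, -0.2807, 0.1583]
contact_force: [-4.1, 2.1, 15.0]
position: [0.4684, -0.2808, 0.1583]
contact_force: [-4.1, 3.6, 20.8]
```

```bash
python3 steer.py '0 0 -0.001 0;0 0 -0.002 0;0 0 0 0' |sed -n '2p;4p'
python3 steer.py '0 0 0 0;0 0 0 0;0 0 0 0;0 0 0 0' 0.07 |sed -n '2p;4,5p'
python3 steer.py '0 0 -0.03 0;0 0 -0.04 0;0 0 -0.03 0;0 0 0 0' |sed -n '2p;4,5p'
python3 steer.py '0.04 -0.0 0 0;0.04 0 0 0;0.04 0 0 0;0.04 0 0 0;0 0 0 0' |sed -n '2p;4,5p'
python3 to.py .376 -.309 .15 1.916
python3 - <<'E'
from h import *
d=cam("side");a=d["img"][200:340,230:370]
t=cam("top");b=t["img"][165:285,313:433]
np.savez("d.npz",**{k:t[k] for k in("camera_matrix","k1","T")})
cv2.imwrite("pics/c1.png",np.hstack([cv2.resize(x,(400,400),interpolation=cv2.INTER_CUBIC) for x in(a,b)])[:,:,::-1])
E
```

```text
position: [0.4687, -0.281, 0.1583]
contact_force: [-0.8, 1.6, 6.5]
position: [0.468, -0.2805, 0.1568]
contact_force: [-0.6, 0.6, -0.8]
width: 0.0695
position: [0.471, -0.2828, 0.2637]
contact_force: [0.9, -0.2, 0.9]
width: 0.0699
position: [0.3173, -0.2053, 0.2558]
contact_force: [0.9, -0.5, -0.0]
width: 0.0703
t 8.3 pos [ 0.3173 -0.2053  0.2558] psi 1.116 q6 -1.87 | tool d [-0.0991 -0.0676  0.1049] turn -0.8 F [ 0.9 -0.5 -0. ]
```

View pics/c1.png

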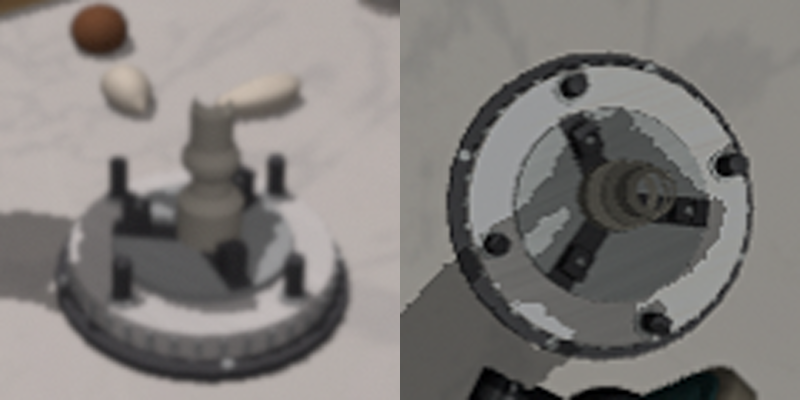

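The blank stands upright on the face, roughly central between the jaws in the right half. The near pin to use is at (655,322).

```bash
python3 steer.py '0 0 0 -0.1;0 0 0 -0.1;0 0 0 -0.1;0 0 0 -0.1;0 0 0 -0.1' 0.06 40 >/dev/null
python3 steer.py '0 0 0 -0.1;0 0 0 -0.1;0 0 0 -0.1;0 0 0 0' |sed -n '2p;4,5p'
python3 to.py .3762 -.3085 .16 1.916
```

```text
position: [0.3257, -0.2114, 0.2571]
contact_force: [0.4, -0.1, -0.3]
width: 0.0598
t 9.2 pos [ 0.3257 -0.2114  0.2571] psi 1.919 q6 -2.67 | tool d [-0.0143 -0.1084  0.0971] turn 0.003 F [ 0.4 -0.1 -0.3]
```

```bash
python3 steer.py '0 0 0 0.12;0 0 0 0.12;0 0 0 0' |sed -n '2p;4,5p'
python3 to.py .3762 -.3085 .16 1.68
```

```text
position: [0.3253, -0.2111, 0.2571]
contact_force: [-0.4, 0.0, 0.4]
width: 0.0598
t 9.4 pos [ 0.3253 -0.2111  0.2571] psi 1.673 q6 -2.43 | tool d [-0.0407 -0.102   0.0971] turn -0.007 F [-0.4  0.   0.4]
```

```bash
python3 steer.py '-0.0136 -0.034 0 0;-0.0136 -0.034 0 0;-0.0135 -0.034 0 0;0 0 0.04 0;0 0 0.04 0' |sed -n '2p;4,5p'
python3 steer.py '0 0 0.015 0;0 0 0 0;0 0 0 0' |sed -n '2p;4,5p'
python3 to.py .3762 -.3085 .07 1.68
python3 - <<'E'
from h import *
d=cam("side");a=d["img"][200:340,230:370]
t=cam("top");b=t["img"][165:285,313:433]
cv2.imwrite("pics/c2.png",np.hstack([cv2.resize(x,(400,400),interpolation=cv2.INTER_CUBIC) for x in(a,b)])[:,:,::-1])
E
```

```text
position: [0.3791, -0.3121, 0.178]
contact_force: [-0.0, 0.3, -1.8]
width: 0.0603
position: [0.3759, -0.3078, 0.1616]
contact_force: [-0.6, -0.9, 0.7]
width: 0.06
t 10.1 pos [ 0.3759 -0.3078  0.1616] psi 1.678 q6 -2.51 | tool d [-0.0003 -0.0009  0.0916] turn -0.002 F [-0.6 -0.9  0.7]
```

View pics/c2.png

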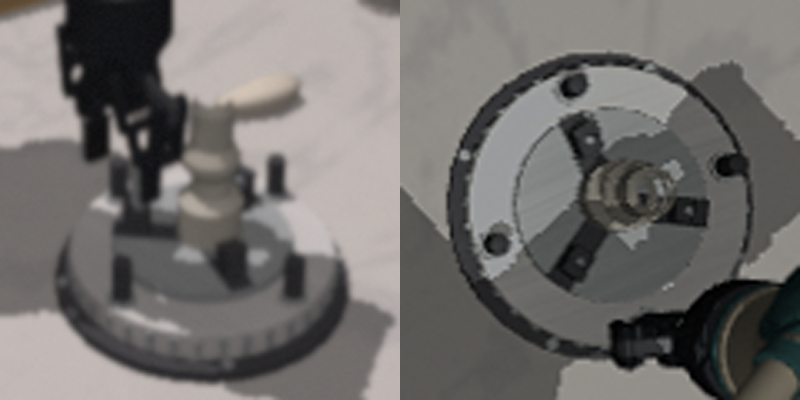

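The open fingertips straddle the near-left pin: in the left half their midpoint (122,175) projects down onto the pin top at (120,255). Descending and pinching.

```bash
python3 steer.py '0 0 0.02 0;0 0 0.02 0;0 0 0.02 0;0 0 0.02 0;0 0 0.011 0' |sed -n '2p;4,5p'
python3 steer.py '0 0 0 0;0 0 0 0;0 0 0 0;0 0 0 0;0 0 0 0' 0 40|sed -n '2p;4,6p'
python3 to.py .3762 -.3085 .07 1.68
```

```text
position: [0.3762, -0.3081, 0.0715]
contact_force: [-0.3, 0.8, -0.4]
width: 0.0602
position: [0.3767, -0.3099, 0.0733]
contact_force: [-1.0, -4.0, 6.6]
width: 0.0145
gripper_force: 39.1
t 11.1 pos [ 0.3767 -0.3099  0.0733] psi 1.678 q6 -2.51 | tool d [0.0004 0.0015 0.0033] turn -0.002 F [-1.  -4.   6.6]
```

```bash
python3 steer.py '0.0008 0.0036 -0.002 0.085;0.0006 0.0036 0 0.085;0.0004 0.0037 0 0.085;0.0003 0.0037 0 0.085;0.0001 0.0037 0 0.085' |sed -n '2p;4,6p'
cat > ang.py <<'E'
from h import *
s=manip.get_state();p=s["position"][:2]-[.4629,-.2776]
a=np.arctan2(p[1],p[0]); th=(-2.8-a)%(2*np.pi); th-=2*np.pi*(th>5)
F=s["contact_force"]; t=np.array([np.sin(a),-np.cos(a)])
print("t",round(s["clock"],1),"theta",round(th,3),"r",np.linalg.norm(p).round(4),"Ftan",(F[:2]@t).round(1),"Frad",(F[:2]@p/np.linalg.norm(p)).round(1),"Fz",F[2].round(1),"q6",s["qpos"][5].round(2),"grip",s["gripper_force"].round(0))
from scipy.spatial.transform import Rotation as R
q=s["ee_rot"]; M=R.from_quat([q[1],q[2],q[3],q[0]]).as_matrix(); print("psi-tangent",((np.arctan2(M[1,1],M[0,1])-(a-np.pi/2)+np.pi)%(2*np.pi)-np.pi).round(3))
E
python3 ang.py
```

```text
position: [0.3725, -0.2895, 0.0734]
contact_force: [-10.0, -4.5, 0.6]
width: 0.0148
gripper_force: 41.5Traceback (most recent call last):
  File "ang.py", line 5, in <module>
    print("t",round(s["clock"],1),"theta",round(th,3),"r",np.linalg.norm(p).round(4),"Ftan",(F[:2]@t).round(1),"Frad",(F[:2]@p/np.linalg.norm(p)).round(1),"Fz",F[2].round(1),"q6",s["qpos"][5].round(2),"grip",s["gripper_force"].round(0))
                                                                                                                                                                                                                ^^^^^^^^^^^^^^^^^^^^^^^^
AttributeError: 'float' object has no attribute 'round'
```

```bash
sed -i 's/s\["gripper_force"\].round(0)/s["gripper_force"]/' ang.py; python3 ang.py; python3 steer.py '0.0015 0.0037 0 0.04;0 0.0037 0 0.04;0 0.0037 0 0.04;0 0.0037 0 0.04;0 0.0037 0 0.04' >/dev/null; python3 ang.py;  python3 steer.py '0 0.0037 0 0.04;0 0.0037 0 0.04;0 0.0037 0 0.04;0 0.0037 0 0.04;0 0.0037 0 0.04' >/dev/null; python3 ang.py
```

```text
t 11.5 theta 0.211 r 0.0911 Ftan -3.1 Frad 10.5 Fz 0.6 q6 -2.05 grip 41.49329423904419
psi-tangent -0.451
t 11.9 theta 0.425 r 0.0902 Ftan -6.3 Frad 21.6 Fz 12.8 q6 -1.82 grip 42.818893790245056
psi-tangent -0.432
t 12.3 theta 0.646 r 0.0893 Ftan -7.3 Frad 31.5 Fz 26.2 q6 -1.58 grip 44.493607878685
psi-tangent -0.411
```

```bash
python3 steer.py '0.004 0.002 -0.001 0;0.0024 0.003 -0.001 0;0.0014 0.0034 0 0;0.0012 0.0035 0 0;0.001 0.0036 0 0' >/dev/null; python3 ang.py
```

```text
t 12.7 theta 0.852 r 0.09 Ftan -9.9 Frad 13.3 Fz -0.5 q6 -1.55 grip 41.48336112499237
psi-tangent -0.207
```

```bash
python3 steer.py '0.002 0.0035 0 0;0.001 0.0036 0 0;0.0005 0.0037 0 0;0.0003 0.0037 0 0;0 0.0037 0 0' >/dev/null; python3 ang.py;python3 steer.py '0 0.0037 0 0.04;0 0.0037 0 0.04;0 0.0037 0 0.04;0 0.0037 0 0.04;0 0.0037 0 0.04' >/dev/null; python3 ang.py
```

```text
t 13.1 theta 1.062 r 0.0909 Ftan -7.4 Frad 10.9 Fz 0.5 q6 -1.51 grip 41.75554633140564
psi-tangent 0.002
t 13.6 theta 1.273 r 0.0903 Ftan -6.9 Frad 7.1 Fz -4.5 q6 -1.27 grip 41.179665327072144
psi-tangent 0.011
```

```bash
python3 steer.py '0 0.0037 0 0.04;0 0.0037 0 0.04;0 0.0037 0 0.04;0 0.0037 0 0.04;0 0.0037 0 0.04' >/dev/null; python3 ang.py;python3 steer.py '0 0.0037 0 0.04;0 0.0037 0 0.04;0 0.0037 0 0.04;0 0.0037 0 0.04;0 0.0037 0 0.04' >/dev/null; python3 ang.py
```

```text
t 14.0 theta 1.483 r 0.0898 Ftan -6.1 Frad 3.2 Fz -6.5 q6 -1.03 grip 40.97936689853668
psi-tangent 0.021
t 14.4 theta 1.696 r 0.0893 Ftan -7.9 Frad -1.1 Fz -9.9 q6 -0.8 grip 40.834819078445435
psi-tangent 0.034
```

```bash
python3 steer.py '-0.0005 0.0037 0.001 0.04;-0.0001 0.0037 0 0.04;-0.0001 0.0037 0 0.04;-0.0001 0.0037 0 0.04;0 0.0037 0 0.04' >/dev/null; python3 ang.py;python3 steer.py '-0.0001 0.0018 0.001 0.02;0 0.0018 0 0.02;0 0.0018 0 0.02;0 0.0018 0 0.02;0 0.0018 0 0.02' >/dev/null; python3 ang.py;python3 steer.py '-0.0001 0.0018 0 0.02;0 0.0018 0 0.02;0 0 0 0' >/dev/null; python3 ang.py
```

```text
t 14.8 theta 1.907 r 0.0889 Ftan -9.0 Frad -2.7 Fz -0.1 q6 -0.57 grip 41.74628734588623
psi-tangent 0.046
t 15.2 theta 1.969 r 0.0887 Ftan -19.4 Frad -6.0 Fz 12.8 q6 -0.47 grip 43.741788268089294
psi-tangent 0.011
t 15.5 theta 1.993 r 0.0886 Ftan -20.4 Frad -5.9 Fz 13.2 q6 -0.43 grip 43.9461886882782
psi-tangent -0.003
```

```bash
python3 steer.py '0 0.0018 -0.0015 0.02;0 0.0018 0 0.02;0 0 0 0' >/dev/null; python3 ang.py;python3 steer.py '0 0.0018 0 0.02;0 0.0018 0 0.02;0 0 0 0' >/dev/null; python3 ang.py;python3 steer.py '0 0.0018 0 0.02;0 0.0018 0 0.02;0 0 0 0' >/dev/null; python3 ang.py
```

```text
t 15.7 theta 2.003 r 0.0883 Ftan -23.5 Frad -10.4 Fz 6.8 q6 -0.38 grip 43.97283375263214
psi-tangent -0.033
t 16.0 theta 2.024 r 0.0883 Ftan -25.8 Frad -10.0 Fz 9.2 q6 -0.34 grip 44.802101254463196
psi-tangent -0.05
t 16.2 theta 2.039 r 0.088 Ftan -30.4 Frad -12.3 Fz 12.1 q6 -0.3 grip 46.04075253009796
psi-tangent -0.075
```

```bash
python3 steer.py '0.001 0.0018 0 0;0.001 0.0018 0 0;0 0 0 0' >/dev/null; python3 ang.py; python3 steer.py '0 -0.003 -0.001 0;0 -0.003 0 0;0 -0.002 0 0;0 0 0 0'>/dev/null; python3 ang.py
python3 steer.py '0 0 0 0;0 0 0 0;0 0 0 0;0 0 0 0' 0.05 |sed -n '2p;4,6p'; python3 ang.py
python3 steer.py '0 0 -0.03 0;0 0 -0.04 0;0 0 -0.04 0;0 0 -0.04 0;0 0 -0.03 0' >/dev/null; python3 steer.py '0 0.04 0 0;0 0.04 0 0;0.02 0.04 0 0;0.04 0 0 0;0.04 0 0 0'
python3 - <<'E'
from h import *
d=cam("side");a=d["img"][200:340,230:370]
t=cam("top");b=t["img"][165:285,313:433]
cv2.imwrite("pics/c3.png",np.hstack([cv2.resize(x,(400,400),interpolation=cv2.INTER_CUBIC) for x in(a,b)])[:,:,::-1])
E
```

```text
t 16.5 theta 2.055 r 0.0881 Ftan -36.1 Frad -18.6 Fz 14.7 q6 -0.29 grip 47.46686965227127
psi-tangent -0.056
t 16.8 theta 2.022 r 0.0881 Ftan -24.3 Frad -18.6 Fz -1.2 q6 -0.3 grip 43.44146490097046
psi-tangent -0.091
position: [0.4815, -0.1874, 0.0745]
contact_force: [-7.2, -0.5, -4.8]
width: 0.05
gripper_force: 3.3
t 17.1 theta 2.116 r 0.0921 Ftan -6.9 Frad -1.9 Fz -4.8 q6 -0.3 grip 3.296470195055008
psi-tangent -0.005
clock: 17.97
position: [0.6232, -0.1167, 0.255]
ee_rot: [-0.001, 0.778, 0.629, 0.0]
contact_force: [0.1, -0.4, -0.3]
width: 0.0501
gripper_force: 0.0
```

View pics/c3.png

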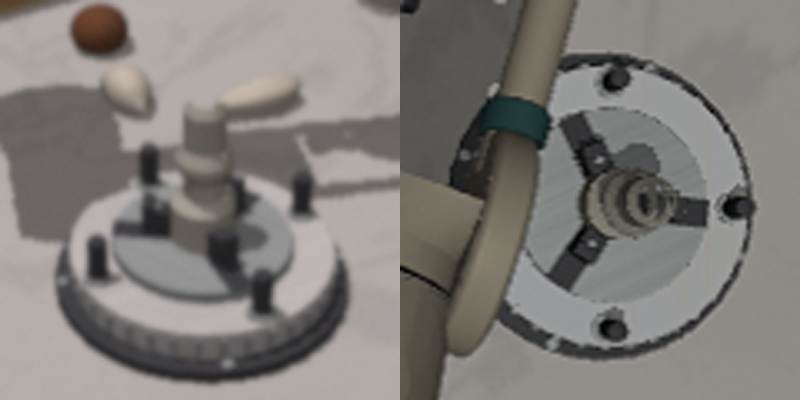

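Sleeve turned about 2.05 rad and the jaws now bear on the foot at (625,200). The blank is upright and both casts are still in place. I'll clear the view and re-measure the casts.

```bash
python3 steer.py '0 -0.03 0 0.12;0 -0.02 0 0.12;0 0 0 0.12;0 0 0 0.12;0 0 0 0.12' >/dev/null; python3 steer.py '0 0 0 0.12;0 0 0 0.12;0 0 0 0.12;0 0 0 0.12;0 0 0 0.12' 0.075 >/dev/null;  python3 steer.py '0 0 0 0.12;0 0 0 0.03;0 0 0 0' >/dev/null; python3 to.py .45 .25 .25 -1.57
```

```text
t 19.1 pos [ 0.5727 -0.1043  0.2564] psi -1.559 q6 1.26 | tool d [-0.1183 -0.3557  0.0064] turn 0.011 F [ 0.1 -0.2  0.4]
```

```bash
python3 steer.py '-0.012 -0.036 0 0;-0.012 -0.036 0 0;-0.012 -0.036 0 0;-0.012 -0.036 0 0;-0.012 -0.036 0 0' >/dev/null; python3 steer.py '-0.012 -0.036 0 0;-0.012 -0.036 0 0;-0.012 -0.036 0 0;-0.012 -0.036 0 0;-0.012 -0.036 0 0' |sed -n '2p'
cat > casts.py <<'E'
from h import *
d=cam("top"); img=d["img"].astype(int)
x0,y0,x1,y1=205,110,345,235
sub=img[y0:y1,x0:x1]; m=((sub[...,0]-sub[...,2]>14)&(sub[...,0]>110)).astype(np.uint8)
n,l,s,c=cv2.connectedComponentsWithStats(m)
for i in range(1,n):
    if s[i,4]<60: continue
    (cx,cy)=c[i]; pts=np.argwhere(l==i)[:,::-1]+[x0,y0]
    W=np.array([p2w(d,u,v,.014) for u,v in pts]); mu=W.mean(0); w,V=np.linalg.eigh(np.cov((W-mu).T)); a=V[:,1]
    pr=(W-mu)@V; print("px",c[i]+[x0,y0],"area",s[i,4],"c",mu.round(4),"long axis ang",np.arctan2(a[1],a[0]).round(3),"ext",np.ptp(pr,axis=0).round(3),"mid",(mu+V@((pr.max(0)+pr.min(0))/2)).round(4),s[i,:4])
cv2.imwrite("pics/casts.png",cv2.resize(np.hstack([d["img"][y0:y1,x0:x1,::-1],np.dstack([m*255]*3)]),None,fx=2.8,fy=2.8))
E
python3 casts.py
```

```text
position: [0.4473, 0.2556, 0.2564]
px [295.8489426  156.66163142] area 331 c [ 0.636  -0.0804] long axis ang -3.14 ext [0.031 0.086] mid [ 0.6339 -0.0807] [85 31 13 34]
px [269.30805687 198.77251185] area 211 c [ 0.5256 -0.0149] long axis ang 1.713 ext [0.034 0.049] mid [ 0.5262 -0.015 ] [55 82 20 14]
```

```bash
python3 to.py .635 -.081 .1 -1.57
```

```text
t 20.0 pos [0.4446 0.2623 0.2565] psi -1.553 q6 1.94 | tool d [0.1845 0.3479 0.1532] turn 0.017 F [-0.7  4.   0.5]
```

```bash
python3 steer.py '0.0184 0.0348 0 0;0.0184 0.0348 0 0;0.0184 0.0348 0 0;0.0184 0.0348 0 0;0.0184 0.0348 0 0' >/dev/null;python3 steer.py '0.0184 0.0348 0 0;0.0184 0.0348 0 0;0.0184 0.0348 0 0;0.0184 0.0348 0 0;0.0184 0.0348 0 0.017' >/dev/null;python3 steer.py '0 0 0.038 0;0 0 0.038 0;0 0 0.038 0;0 0 0.038 0;0 0 0 0' >/dev/null; python3 to.py .635 -.081 .027 -1.57
```

```text
t 21.3 pos [ 0.6311 -0.0907  0.0962] psi -1.575 q6 1.32 | tool d [ 0.0049 -0.0094  0.0692] turn -0.005 F [-1.5  0.3 -0.6]
```

```bash
python3 steer.py '0 0 0 0;0 0 0 0' >/dev/null; python3 to.py .635 -.081 .027 -1.57
```

```text
t 21.4 pos [ 0.6383 -0.0919  0.106 ] psi -1.575 q6 1.32 | tool d [-0.0036 -0.011   0.079 ] turn -0.005 F [-0.  -0.3  0.4]
```

```bash
python3 steer.py '-0.0036 -0.011 0 0;0 0 0.03 0;0 0 0.03 0;0 0 0.019 0;0 0 0 0' |sed -n '2p;4p';python3 steer.py '0 0 0 0;0 0 0 0;0 0 0 0;0 0 0 0;0 0 0 0' 0 30 |sed -n '2p;4,6p'; python3 steer.py '0 0 -0.03 0;0 0 -0.03 0;0 0 -0.04 0;0 0 -0.04 0;0 0 -0.03 0' |sed -n '2p;4,6p'; python3 to.py .47 .295 .2 -1.57
```

```text
position: [0.6317, -0.079, 0.0235]
contact_force: [-0.5, -0.4, 0.1]
position: [0.6352, -0.0806, 0.0277]
contact_force: [0.2, 0.6, 6.3]
width: 0.036
gripper_force: 29.7
position: [0.6343, -0.0806, 0.1995]
contact_force: [0.4, -0.5, -0.8]
width: 0.0357
gripper_force: 30.6
t 22.7 pos [ 0.6343 -0.0806  0.1995] psi -1.575 q6 1.34 | tool d [-0.1659 -0.3749 -0.0017] turn -0.005 F [ 0.4 -0.5 -0.8]
```

```bash
python3 steer.py '-0.015 -0.036 0 -0.04;-0.015 -0.036 0 -0.04;-0.015 -0.036 0 0;-0.015 -0.036 0 0;-0.015 -0.036 0 0' >/dev/null; python3 steer.py '-0.01 -0.036 0 0;-0.01 -0.036 0 0;-0.01 -0.036 0 0;-0.01 -0.036 0 0;0 0 0 0' >/dev/null;  python3 steer.py '0 0 0 0;0 0 0 0' |sed -n '2p;4,5p'; python3 to.py .4997 .3295 .1 -1.495
```

```text
position: [0.4986, 0.2358, 0.1955]
contact_force: [-0.5, -0.0, -1.0]
width: 0.0357
t 23.7 pos [0.4986 0.2358 0.1955] psi -1.494 q6 1.81 | tool d [ 0.0082 -0.0934  0.0955] turn 0.001 F [-0.5 -0.  -1. ]
```

```bash
python3 steer.py '0.0027 -0.031 0 0;0.0027 -0.031 0 0;0.0027 -0.031 0 0;0 0 0 0;0 0 0 0' >/dev/null; python3 to.py .4997 .3295 .12 -1.495
python3 - <<'E'
from h import *
d=cam("side");a=d["img"][110:230,150:330]
t=cam("top");b=t["img"][75:275,90:210]
cv2.imwrite("pics/b1.png",np.hstack([cv2.resize(a,(500,333),interpolation=cv2.INTER_CUBIC),cv2.resize(b,(200,333),interpolation=cv2.INTER_CUBIC)])[:,:,::-1])
E
```

```text
t 24.1 pos [0.5004 0.329  0.1948] psi -1.495 q6 1.96 | tool d [-0.0007 -0.0006  0.0748] turn 0.0 F [-0.7  0.  -1.2]
```

View pics/b1.png

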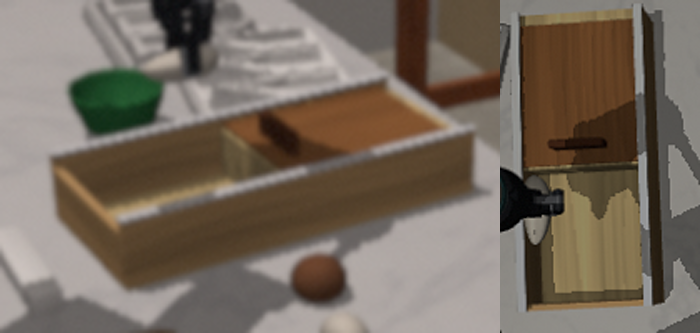

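The pod hangs over the compartment. It looks close to the left wall at (540,210) only because of height parallax. Lowering it in.

```bash
python3 steer.py '0 0 0.03 0;0 0 0.03 0;0 0 0.03 0;0 0 0.03 0;0 0 0.02 0'|sed -n '2p;4p'; python3 steer.py '0 0 0.01 0;0 0 0.006 0;0 0 0 0;0 0 0 0'|sed -n '2p;4p'; python3 to.py .4997 .3295 .036
```

```text
position: [0.4986, 0.3265, 0.0525]
contact_force: [-0.5, 0.1, -0.9]
position: [0.5005, 0.3291, 0.0399]
contact_force: [-0.0, -0.5, -0.2]
t 25.0 pos [0.5005 0.3291 0.0399] psi -1.496 q6 1.96 | tool d [-0.0007 -0.0004  0.0038] turn 0.0 F [-0.  -0.5 -0.2]
```

```bash
python3 steer.py '0 0 0.003 0;0 0 0 0;0 0 0 0'|sed -n '2p;4p'; python3 steer.py '0 0 0 0;0 0 0 0;0 0 0 0;0 0 0 0' 0.055|sed -n '2p;4p';python3 steer.py '0 0 -0.03 0;0 0 -0.03 0;0 0 -0.04 0;0 0 -0.04 0;0 0 -0.03 0'|sed -n '2p;4p'; python3 steer.py '0 0.035 0 0;0 0.035 0 0;-0.01 0.035 0 0;-0.01 0.035 0 0;-0.02 0.02 0 0' 0.08 |sed -n '2p;4p'; python3 casts.py;python3 to.py .527 -.018 .2 -3.02
python3 - <<'E'
from h import *
t=cam("top"); cv2.imwrite("pics/b2.png",np.hstack([cv2.resize(t["img"][y:y+h,x:x+w],(int(w*400/h),400),interpolation=cv2.INTER_CUBIC) for x,y,w,h in((90,75,120,200),(205,110,140,125))])[:,:,::-1])
E
```

```text
position: [0.4999, 0.3296, 0.0367]
contact_force: [0.8, 1.0, -0.9]
position: [0.4997, 0.3292, 0.0362]
contact_force: [0.6, -1.4, 1.6]
position: [0.5, 0.33, 0.2093]
contact_force: [0.9, 0.8, 0.3]
position: [0.4728, 0.1641, 0.2059]
contact_force: [0.6, -0.3, -0.4]
px [271.36477987 198.28301887] area 159 c [ 0.527  -0.0202] long axis ang 0.928 ext [0.035 0.041] mid [ 0.5267 -0.0185] [59 82 16 14]
t 26.4 pos [0.4668 0.1615 0.2055] psi -1.497 q6 1.69 | tool d [0.0469 0.1834 0.0059] turn 1.523 F [-4.9 -2.7  0. ]
```

View pics/b2.png

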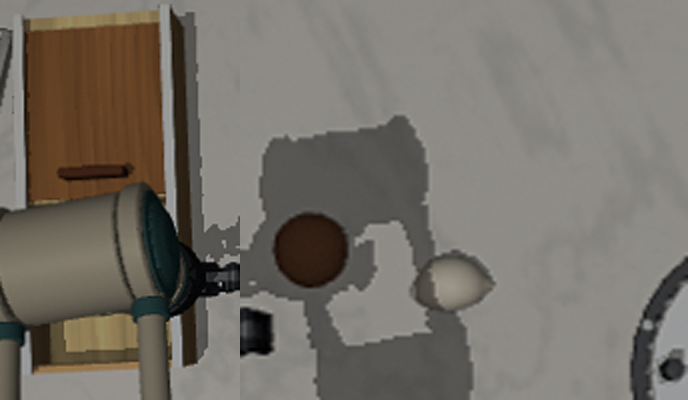

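The pod is no longer on the bench. The small lemon is at (454,282) in the right part, about (0.527, -0.019), with its long axis roughly along y.

```bash
python3 steer.py '0 0 0 -0.12;0 0 0 -0.12;0 0 0 -0.12;0 0 0 -0.12;0 0 0 -0.12' >/dev/null;python3 steer.py '0 0 0 -0.12;0 0 0 -0.12;0 0 0 -0.12;0 0 0 -0.12;0 0 0 -0.12' >/dev/null;python3 steer.py '0 0 0 -0.12;0 0 0 -0.12;0 0 0 -0.12;0 0 0 -0.06;0 0 0 0' >/dev/null; python3 to.py .527 -.019 .1 .11
```

```text
t 27.7 pos [0.472  0.1677 0.2059] psi 0.127 q6 0.07 | tool d [-0.1922  0.0309  0.1057] turn 0.017 F [-0.4 -0.7  0.3]
```

```bash
python3 steer.py '-0.032 0.0052 0 0;-0.032 0.0052 0 0;-0.032 0.0052 0 0;-0.032 0.0052 0 0;-0.032 0.0052 0 0' >/dev/null;python3 steer.py '-0.032 0.0052 0 0.017;0 0 0.03 0;0 0 0.035 0;0 0 0.035 0;0 0 0 0' >/dev/null;python3 steer.py '0 0 0 0;0 0 0 0' >/dev/null; python3 to.py .527 -.019 .028 .11
```

```text
t 28.7 pos [ 0.5281 -0.0197  0.1072] psi 0.108 q6 -0.28 | tool d [ 0.0008 -0.0012  0.0792] turn -0.002 F [ 0.3 -0.1 -0.5]
```

```bash
python3 steer.py '0.0008 -0.0012 0.02 0;0 0 0.03 0;0 0 0.02 0;0 0 0.009 0;0 0 0 0' |sed -n '2p;4p';python3 steer.py '0 0 0 0;0 0 0 0;0 0 0 0;0 0 0 0;0 0 0 0' 0 30 |sed -n '2p;4,6p'; python3 steer.py '0 0 -0.03 0;0 0 -0.03 0;0 0 -0.04 0;0 0 -0.04 0;0 0 -0.03 0' |sed -n '2p;4,6p'; python3 to.py .434 .2695 .2 .075
```

```text
position: [0.5257, -0.019, 0.0269]
contact_force: [-0.3, 0.3, -0.3]
position: [0.5267, -0.0194, 0.0287]
contact_force: [-0.5, 0.3, 6.0]
width: 0.0419
gripper_force: 29.6
position: [0.5261, -0.0193, 0.201]
contact_force: [2.0, 0.2, -0.3]
width: 0.0414
gripper_force: 31.0
t 30.0 pos [ 0.5261 -0.0193  0.201 ] psi 0.108 q6 -0.28 | tool d [ 0.2971 -0.0604  0.0004] turn 0.033 F [ 2.   0.2 -0.3]
```

```bash
python3 steer.py '0.033 -0.0067 0 0.033;0.033 -0.0067 0 0;0.033 -0.0067 0 0;0.033 -0.0067 0 0;0.033 -0.0067 0 0' >/dev/null;python3 steer.py '0.033 -0.0067 0 0;0.033 -0.0067 0 0;0.033 -0.0067 0 0;0.033 -0.0067 0 0;0 0 0 0' >/dev/null;python3 steer.py '0 0 0 0;0 0 0 0' >/dev/null; python3 to.py .434 .2695 .037 .075
python3 - <<'E'
from h import *
t=cam("top"); s=cam("side"); cv2.imwrite("pics/b3.png",np.hstack([cv2.resize(t["img"][75:275,90:210],(240,400),interpolation=cv2.INTER_CUBIC),cv2.resize(s["img"][110:230,150:300],(500,400),interpolation=cv2.INTER_CUBIC)])[:,:,::-1])
E
```

```text
t 31.0 pos [0.4418 0.2719 0.1973] psi 0.076 q6 0.34 | tool d [-0.0017 -0.0081  0.1603] turn 0.001 F [ 0.6  1.  -0.1]
```

View pics/b3.png

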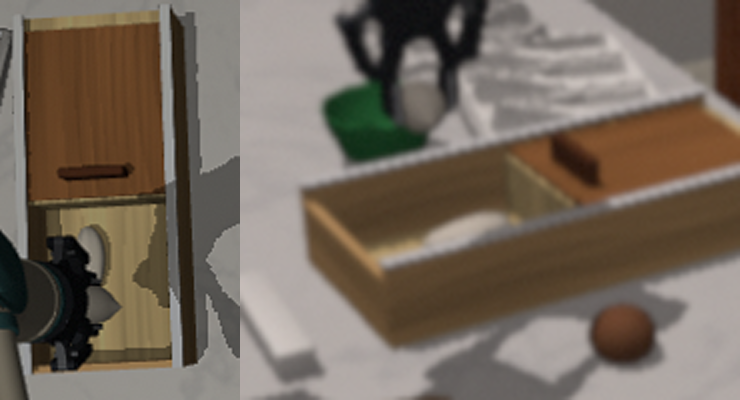

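The pod lies on the compartment floor at (95,255). The lemon is above the free front part. Lowering it.

```bash
python3 steer.py '-0.0017 -0.0045 0.03 0;0 0 0.03 0;0 0 0.03 0;0 0 0.03 0;0 0 0.02 0'|sed -n '2p;4p'; python3 steer.py '0 0 0.01 0;0 0 0.007 0;0 0 0 0;0 0 0 0'|sed -n '2p;4p'; python3 to.py .434 .2695 .036
```

```text
position: [0.4368, 0.2682, 0.0547]
contact_force: [-0.4, -1.3, -0.8]
position: [0.4384, 0.27, 0.0405]
contact_force: [-0.3, -0.4, 0.0]
t 31.8 pos [0.4384 0.27   0.0405] psi 0.074 q6 0.34 | tool d [-0.0002 -0.0045  0.0045] turn 0.0 F [-0.3 -0.4  0. ]
```

```bash
python3 steer.py '0 0 0.003 0;0 0 0 0;0 0 0 0'|sed -n '2p;4p'; python3 steer.py '0 0 0 0;0 0 0 0;0 0 0 0;0 0 0 0' 0.06|sed -n '2p;4p';python3 steer.py '0 0 -0.03 0;0 0 -0.03 0;0 0 -0.04 0;0 0 -0.04 0;0 0 -0.03 0'|sed -n '2p;4p'; python3 to.py .6035 .3037 .2 .075
```

```text
position: [0.438, 0.2703, 0.0376]
contact_force: [-0.5, -0.3, -0.7]
position: [0.4376, 0.2702, 0.037]
contact_force: [0.4, 0.7, -0.1]
position: [0.438, 0.2704, 0.2101]
contact_force: [0.5, 0.0, -0.3]
t 32.8 pos [0.438  0.2704 0.2101] psi 0.075 q6 0.34 | tool d [0.0208 0.1674 0.0107] turn 0.0 F [ 0.5  0.  -0.3]
```

```bash
python3 steer.py '0.0042 0.0335 0 0;0.0042 0.0335 0 0;0.0042 0.0335 0 0;0.0042 0.0335 0 0;0.0042 0.0335 0 0' >/dev/null; python3 steer.py '0 0 0 0;0 0 0 0;0 0 0 0' >/dev/null; python3 to.py .6035 .3037 .103 .075
python3 - <<'E'
from h import *
t=cam("top"); s=cam("side"); cv2.imwrite("pics/b4.png",np.hstack([cv2.resize(t["img"][75:275,90:210],(240,400),interpolation=cv2.INTER_CUBIC),cv2.resize(s["img"][90:210,170:320],(500,400),interpolation=cv2.INTER_CUBIC)])[:,:,::-1])
E
```

```text
t 33.5 pos [0.602  0.3033 0.2061] psi 0.075 q6 0.29 | tool d [0.0003 0.0017 0.103 ] turn -0.0 F [-0.7 -0.7  0.2]
```

View pics/b4.png

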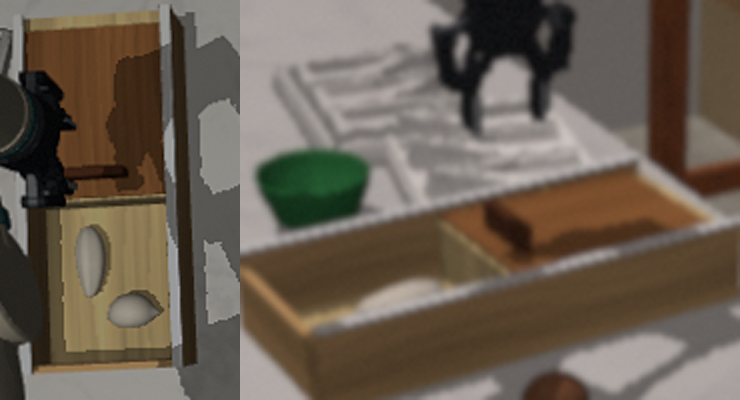

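Both casts lie in the compartment, at (90,260) and (135,310). In the side view the fingertips are centred in x over the handle at (508,222). Descending to pinch it.

```bash
python3 steer.py '0 0.0017 0.03 0;0 0 0.03 0;0 0 0.02 0;0 0 0.01 0;0 0 0 0'|sed -n '2p;4p'; python3 steer.py '0 0 0.008 0;0 0 0.005 0;0 0 0 0;0 0 0 0'|sed -n '2p;4p'; python3 steer.py '0 0 0 0;0 0 0 0;0 0 0 0;0 0 0 0;0 0 0 0' 0 30|sed -n '2p;4,6p'; python3 to.py .392 .288 .103 .075
```

```text
position: [0.6022, 0.3031, 0.1147]
contact_force: [-0.1, 0.1, 0.8]
position: [0.605, 0.3039, 0.1046]
contact_force: [0.2, -0.3, 0.3]
position: [0.6044, 0.3037, 0.1043]
contact_force: [-2.1, -0.5, 2.4]
width: 0.0112
gripper_force: 32.8
t 34.8 pos [0.6044 0.3037 0.1043] psi 0.075 q6 0.29 | tool d [ 0.0003 -0.2129  0.0014] turn 0.0 F [-2.1 -0.5  2.4]
```

```bash
python3 steer.py '0 -0.008 0 0;0 -0.016 0 0;0 -0.016 0 0;0 -0.016 0 0;0 -0.016 0 0'|sed -n '2p;4p'; python3 steer.py '0 -0.016 0 0;0 -0.016 0 0;0 -0.016 0 0;0 -0.016 0 0;0 -0.016 0 0'|sed -n '2p;4p'; python3 steer.py '0 -0.016 0 0;0 -0.016 0 0;0 -0.01 0 0;0 -0.004 0 0;0 0 0 0'|sed -n '2p;4p'; python3 to.py .392 .288 .103 .075
```

```text
position: [0.5332, 0.2981, 0.1043]
contact_force: [2.1, -0.4, 0.6]
position: [0.4532, 0.2918, 0.1043]
contact_force: [3.9, -2.5, 0.8]
position: [0.4058, 0.2881, 0.1042]
contact_force: [-1.1, -3.6, 7.9]
t 36.0 pos [0.4058 0.2881 0.1042] psi 0.076 q6 0.4 | tool d [ 0.0009 -0.0138  0.0012] turn 0.001 F [-1.1 -3.6  7.9]
```

```bash
python3 steer.py '0 -0.004 -0.001 0;0 -0.004 0 0;0 -0.003 0 0;0 0 0 0;0 0 0 0'|sed -n '2p;4p'; python3 steer.py '0 -0.003 0 0;0 -0.002 0 0;0 0 0 0'|sed -n '2p;4p'; python3 steer.py '0 -0.002 0 0;0 0 0 0'|sed -n '2p;4p'
```

```text
position: [0.3954, 0.2873, 0.1043]
contact_force: [0.5, -5.2, -3.1]
position: [0.3929, 0.2871, 0.1043]
contact_force: [6.8, -6.2, -6.8]
position: [0.3928, 0.2871, 0.1043]
contact_force: [10.0, -6.4, -11.8]
```

```bash
python3 steer.py '0 -0.001 0.001 0;0 0 0 0'|sed -n '2p;4p'; python3 steer.py '0 0.001 0 0;0 0 0 0;0 0 0 0;0 0 0 0' 0.05 |sed -n '2p;4p'; python3 steer.py '0 0 -0.03 0;0 0 -0.04 0;0 0 -0.04 0;0 0 -0.04 0;0 0 0 0' |sed -n '2p;4p'; python3 steer.py '-0.03 -0.02 0 0;-0.04 0 0 0;-0.04 0 0 0;-0.04 0 0 0;-0.04 0 0 0' |sed -n '2p;4p'
python3 steer.py '0 0 0 0;0 0 0 0;0 0 0 0' >/dev/null
python3 - <<'E'
from h import *
t=cam("top"); s=cam("side"); cv2.imwrite("pics/e1.png",np.hstack([cv2.resize(t["img"][50:300,80:440],(576,400),interpolation=cv2.INTER_CUBIC),cv2.resize(s["img"][110:330,160:380][:,100:],(218,400),interpolation=cv2.INTER_CUBIC)])[:,:,::-1])
E
```

```text
position: [0.3928, 0.2871, 0.1043]
contact_force: [10.8, -7.5, -5.1]
position: [0.3889, 0.2881, 0.1039]
contact_force: [0.5, 0.2, -0.2]
position: [0.3926, 0.2901, 0.2619]
contact_force: [0.7, 0.5, 1.0]
position: [0.3828, 0.0956, 0.2538]
contact_force: [1.3, 0.0, -0.1]
```

View pics/e1.png

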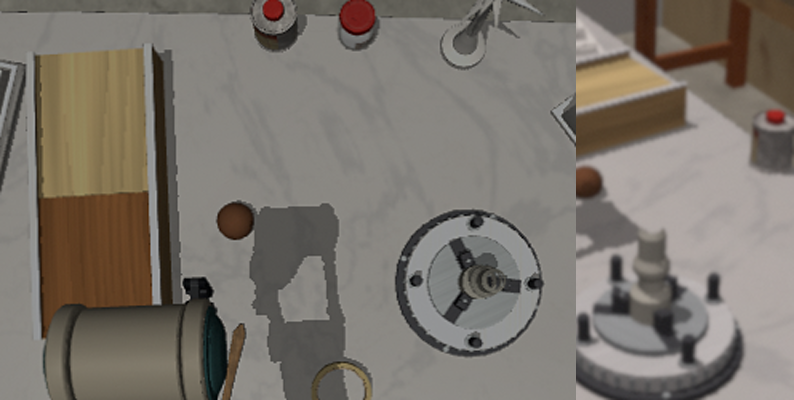

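The cover is shut over the compartment, with the deck bare. The blank stands upright in the closed jaws at (485,283), the clay is where it was at (235,220), and no casts are left on the bench. Handing in.

```bash
python3 -c "
from rig import manip
print(manip.sign_off())"
```

```text
the job is handed in; nothing more can be done
None
```

The job is handed in: the blank stands upright on the chuck with its jaws tightened on the foot, and the two casts on the bench (pod and small lemon) are in the dust box with the cover slid shut to its stop. I don't have the judge's result.

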